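# Wedge the rocking balance slab tight

## Task

The stone slab under the laboratory balance rocks. Take the black plastic wedge, lay it flat on the bench and push its thin end square under the middle of the slab's front edge until the slab stands level and the wedge is jammed tight, firmly but without forcing it, then let go. Keep the gripper off the slab and balance and leave the other things on the bench where they are.

Things in the scene. Friction and masses are not known exactly. Their poses are not given: they have to be found in the camera images.
- stand: Weighing stand: a pale stone slab, 250 mm deep (x) by 260 mm wide (y) by 30 mm thick, on a steel cross bar, with an electronic balance fixed on it. Origin at the stand's foot, under the slab's middle, 0 to 3 mm below the bench surface; +x points from the front edge (nearest the robot) to the back. Its place and yaw vary; it cannot slide.
- bar (a point): Middle of the top of the cross bar (along y), about 10 mm behind the slab's middle, on which the slab rocks like a see-saw. At the start the front edge hangs low; lifted about 3 mm (0.02 rad) the rear feet meet the bench, and there the slab is level and solid. Lifting the front edge takes 2 to 4 N until then; beyond level the load climbs steeply.
- edge (a point): Middle of the slab's lower front edge, moving with the slab. x along the slab to the back, y along the edge, z square to the slab (upright when level). The gap below it is 8 to 11 mm at the start, 11 to 14 mm when level. Short feet, 28 mm across, stand 105 mm to either side of the middle, 25 mm behind the edge: push the wedge in within 40 mm of the middle, square to the edge.
- pan (a point): Centre of the top of the balance's round steel pan, 120 mm across, 92 mm above the slab's underside. The balance (white, 190 by 180 mm, top 76 mm above the slab's underside) begins 52 mm behind the slab's front edge. Only the wedge should bear on the slab.
- wedge: Smooth black plastic wedge, 130 mm long, 32 mm wide, 0.09 kg: a ramp falling from 18 to 4 mm high over 105 mm, and at the thick end an upright heel block, 25 mm long, 32 mm wide, 50 mm high, to hold across its width. Origin at the centre of the underside; +x points to the thin end. Lies flat at the start, anywhere to the left or right. Stays jammed when let go.
- tip (a point): Middle of the wedge's thin end, on its underside (65 mm to +x of its origin). A slow level push on the wedge meets 2 to 5 N while the slab rises (some 20 mm of travel); then it jams and the push climbs by 10 N or more per mm. Tight is a push of 12 to 18 N (the slab then bears on the wedge with about as much; at least 8 N must stay). Over 35 N between them chips the stone.
- heel (a point): Middle of the top of the wedge's heel block (52.5 mm to -x of the wedge's origin, 50 mm up).
- dishes: Bystander: stack of glass dishes, 90 mm across, 45 mm high; origin under its centre.
- flask: Bystander: conical glass flask, 84 mm across, 120 mm high; origin under its centre.
- beaker: Bystander: glass beaker, 68 mm across, 90 mm high; origin under its centre.
- weight: Bystander: steel calibration weight with a knob, 32 mm across, 54 mm high; origin under its centre.
- slidebox: Bystander: grey box of slides, 90 by 60 by 32 mm; origin under its centre.
- spatula: Bystander: steel spatula, 180 mm long, lying flat.
- reagent: Bystander: amber jar, 60 mm across, 140 mm high; origin under its centre.
Things that resemble listed ones, but are neither listed nor needed, are in the scene too. What is shaped like the wedge but purple or yellow is not meant.

How it is judged:
On the way:
1. the wedge lies flat on the bench with its thin end at least 12 mm under the middle of the slab's front edge (x of tip in the frame of edge above 0.012 m and y of tip in the frame of edge between -0.045 and 0.045 m and angle between wedge's own z axis and vertical below 0.1 rad and height (world z) of tip below 0.006 m), for 0.1 s.
At the end, for the whole second after the job is handed in: The wedge lies flat (within 0.06 rad) and at rest, let go, its thin end over 30 mm under the slab's front edge, within 45 mm of the middle and square to it within 0.26 rad; the slab is level within 0.006 rad and presses on the wedge with more than 8 N (angle between edge's own z axis and vertical below 0.006 rad and contact force between wedge and stand above 8 N and x of tip in the frame of edge above 0.03 m and y of tip in the frame of edge between -0.045 and 0.045 m and angle between the x axis of wedge and the x axis of stand, either way round below 0.26 rad and angle between wedge's own z axis and vertical below 0.06 rad and linear speed of wedge below 0.01 m/s); the robot touches nothing.
It fails at once if the wedge is forced: more than 35 N between wedge and slab (contact force between wedge and stand above 35 N).
It fails at once if the robot presses on the slab or the balance (over 4 N) (contact force between the arm and stand above 4 N).
It fails at once if the robot presses on the slab or the balance with its fingers (over 4 N) (contact force between the fingers and stand above 4 N).
It fails at once if a bystander is moved more than 30 mm (distance of any of dishes, flask, beaker, weight, slidebox, spatula, reagent from where it was at the start of the episode above 0.03 m).
It also fails if it takes over 67 s, if anything falls off the work surface, if the arm or the gripper's body presses on something with over 40 N, if the wrist force passes 120 N, or if a joint passes its speed limit or range.

## Robot

A 6-joint arm with a two-finger parallel gripper is mounted at the origin on the work surface. World frame = base frame: x ahead of the robot, y to its left, z up, the work surface at z = 0. Lengths are in m, angles in rad, forces in N, time in s.
With the tool pointing down it reaches from about 0.375 to 0.9 m from the base axis. Payload 3.1 kg.
Tool frame: the origin (TCP) lies between the finger pads; the fingertips stand 8 mm ahead of it and the grasp point (between the pads) lies 11 mm behind it; z points along the fingers, y is the line along which they close (so a half turn about z gives the same grasp; the last joint's range is limited). The gripper opens to 87 mm and grips with 3 to 60 N. Pads are 19 mm wide; open, the fingers measure 117 mm over their backs; the gripper's body (75 mm by 190 mm) begins 51 mm behind the grasp point.
Start: joints at [-1.448, 0.527, 1.433, -0, 1.181, -0.178], TCP at [0.185, -0.597, 0.231] pointing down, gripper open.
Joint ranges: [-3.08, 3.08], [-0.75, 2.2], [0.22, 2.44], [-1.43, 4.57], [0, 2.65], [-2.85, 2.85]. Speed limits (rad/s): [2.79, 2.79, 3.14, 3.14, 3.14, 3.14].

## Interface

Orientations are given as a unit quaternion [x, y, z, w].
In Python, from rig import robot, vision, job gives the robot as it stands.
- The arm moves only by the shell command python3 -m handwheel 'ROWS' [OPENING] [FORCE]. ROWS is JSON, a list of rows, each a list of 4 numbers: the shift along the tool's x, y, z as a fraction of full scale, then the turn about the tool's z as a fraction of full scale. A call has 1 to 20 rows; each row is the pose to reach, as a shift and turn from the pose commanded when the call began, along the tool's axes at that moment, turning the shorter way round; what a row does not reach only later rows make up. Full scale, the value 1, is 300 mm for a shift and 2 pi rad for a turn. A row lasts 1/12 s, in which the tool goes at most 41.7 mm and 7.16 degrees, less where a joint would pass 70% of its speed; a pose out of reach is approached as far as the arm can. A call with a number of a shift or a turn outside -1 to 1 is refused whole. A call with a gripper value outside its range is refused whole. OPENING is the opening in per cent of the stroke, from 0 (shut) to 100 (fully open), set as the call begins (- or left out, the last holds). The fingers move at their own pace and stop on an object; FORCE is the grip in N (left out, the last holds). Time passes only in rows, so rows that repeat a pose let the fingers close. It gives the time, the measured TCP pose, the force, the opening and the grip force at its end, in the units of the state.
- robot.get_obs(): the state, without advancing time (a new reading comes with each control period).
- vision.camera(name): name is "scene" or "top" or "wrist"; returns a dict with "frame" (400x640x3 uint8, red, green, blue), "K" (3x3 intrinsics, pixels), "cam_to_world" (4x4, takes a point from camera to world coordinates); the wrist camera has in their place "hand_eye" (4x4, takes a point from camera to tool coordinates, whose origin is the TCP and whose axes are the flange's). Camera axes: x right, y down, z forward; pixel columns grow to the right and rows downward; lengths in m; the calibration is good to about 2 mm. A picture is of the moment at which its call begins: read the wrist's pose just before it. There is no depth.
- job.hand_in(): hands the job in; it is judged then, once.
Trained networks look in the newest picture that a camera, given by its name, has taken for a name from the list of things; names that differ only in an ending like _2 or _b are one class to them, and where a whole thing is asked for, a point or a joint stands for the part that bears it (a point fixed in the world has none). Each returns a list of dicts, best first, with "conf" (0 to 1); they miss things now and then, are a little off and sometimes report something else, mostly with a low value. They report only what shows in the picture. A call takes as long as a camera call. They do not tell look-alikes from the thing itself.
- vision.look_for(camera, label): "point" ([row, column] in pixels, amid what is visible of it).
- vision.outline_of(camera, label): "mask" (400x640 bool, what is visible of it) and "point" ([row, column] in pixels, amid what is visible of it).
The state is a dict: "time": time; "q": joint angles; "joint_velocities": joint speeds; "joint_torque": joint torques, N m; "position": TCP position; "tool_rot": TCP orientation; "ft_force": force on the tool from outside, world axes, zero at the start; "moment": the same for the moment, N m; "grip_width": finger opening in m; "grip_force": force on a finger pad.
Only numpy, scipy, OpenCV 4.12 (cv2) and the standard library are available. Lean on these libraries where they do the work, as an engineer would, in place of code of your own. Each camera call takes 0.05 s, during which the arm holds its last target. There are 200 camera calls.

## Working session

There is one attempt and no reset: what is moved stays moved. The work goes in short steps, Python scripts to look and compute and a shell command to move; the robot and the scene stay as the last step left them, time stands still between calls to the robot, and variables do not carry over. Pictures are saved under pics/ and viewed, at most 10 in all, crops included, and the job is handed in when it is done.

```bash
mkdir -p pics; cat > h.py <<'E'
import numpy as np, cv2
from rig import robot, vision, job
from scipy.spatial.transform import Rotation as R
def shot(cam,save=None):
    o=robot.get_obs(); c=vision.camera(cam)
    if cam=="wrist":
        T=np.eye(4);T[:3,:3]=R.from_quat(o["tool_rot"]).as_matrix();T[:3,3]=o["position"]
        c["cam_to_world"]=T@c["hand_eye"]
    if save: cv2.imwrite("pics/"+save,c["frame"][:,:,::-1])
    return c
def toplane(c,rc,z):
    rc=np.atleast_2d(rc).astype(float)
    d=np.c_[rc[:,1],rc[:,0],np.ones(len(rc))]@np.linalg.inv(c["K"]).T@c["cam_to_world"][:3,:3].T
    o=c["cam_to_world"][:3,3]
    return (o+d*((z-o[2])/d[:,2])[:,None])[:,:2]
def topix(c,p):
    p=np.atleast_2d(p);T=np.linalg.inv(c["cam_to_world"])
    q=(p@T[:3,:3].T+T[:3,3])@c["K"].T
    return q[:,1::-1]/q[:,2:]
E
python3 - <<'E'
from h import *
for cam in("top","scene"):
    c=shot(cam,cam+"1.png")
    print(cam,c["cam_to_world"][:3,3])
    for l in["stand","edge","wedge","heel","tip","pan","dishes","flask","beaker","weight","slidebox","spatula","reagent"]:
        for r in vision.look_for(cam,l)[:4]:
            print(l,round(r["conf"],2),np.round(r["point"]),toplane(c,r["point"],0.0).round(3)[0])
o=robot.get_obs();print(o["time"],o["tool_rot"],o["ft_force"])
E
```

```text
top [ 0.31219217 -0.11700718  1.63873312]
stand 0.89 [141. 300.] [ 0.754 -0.045]
edge 0.95 [142. 298.] [ 0.751 -0.039]
wedge 0.85 [268. 475.] [ 0.327 -0.609]
wedge 0.76 [260. 333.] [ 0.358 -0.151]
wedge 0.74 [142. 302.] [ 0.751 -0.053]
wedge 0.71 [229. 376.] [ 0.456 -0.292]
heel 0.77 [269. 477.] [ 0.324 -0.615]
heel 0.76 [264. 334.] [ 0.344 -0.153]
heel 0.75 [228. 375.] [ 0.46  -0.289]
heel 0.72 [271. 387.] [ 0.318 -0.326]
tip 0.9 [269. 477.] [ 0.321 -0.614]
tip 0.82 [231. 374.] [ 0.45  -0.286]
tip 0.7 [276. 386.] [ 0.303 -0.322]
tip 0.36 [144. 299.] [ 0.745 -0.043]
pan 0.75 [140. 298.] [ 0.759 -0.04 ]
dishes 0.74 [232. 198.] [0.452 0.289]
dishes 0.22 [139. 301.] [ 0.761 -0.05 ]
flask 0.6 [197. 172.] [0.57  0.378]
beaker 0.88 [187. 392.] [ 0.593 -0.348]
weight 0.65 [184. 207.] [0.611 0.264]
weight 0.19 [156. 187.] [0.708 0.331]
spatula 0.74 [140. 377.] [ 0.752 -0.302]
reagent 0.96 [212. 422.] [ 0.51  -0.445]
scene [ 1.44666486 -0.02303288  1.14535762]
stand 0.91 [284. 328.] [ 0.741 -0.048]
edge 0.85 [283. 332.] [ 0.736 -0.038]
wedge 0.67 [160. 265.] [ 0.235 -0.325]
wedge 0.63 [171. 184.] [ 0.323 -0.603]
wedge 0.56 [200. 269.] [ 0.428 -0.277]
wedge 0.55 [186. 312.] [ 0.347 -0.138]
heel 0.71 [186. 312.] [ 0.349 -0.137]
heel 0.67 [200. 268.] [ 0.429 -0.28 ]
heel 0.66 [171. 184.] [ 0.323 -0.603]
tip 0.94 [201. 264.] [ 0.433 -0.294]
tip 0.79 [170. 184.] [ 0.316 -0.606]
tip 0.7 [162. 265.] [ 0.243 -0.322]
tip 0.57 [184. 313.] [ 0.339 -0.135]
pan 0.77 [281. 329.] [ 0.728 -0.047]
dishes 0.57 [211. 433.] [0.418 0.279]
flask 0.71 [241. 468.] [0.536 0.381]
beaker 0.61 [224. 241.] [ 0.543 -0.35 ]
beaker 0.56 [285. 327.] [ 0.742 -0.052]
beaker 0.17 [281. 455.] [0.692 0.325]
slidebox 0.55 [280. 458.] [0.687 0.334]
spatula 0.83 [278. 248.] [ 0.743 -0.287]
reagent 0.86 [202. 217.] [ 0.457 -0.452]
1.4 [ 9.88710741e-01  1.49836809e-01 -2.10575735e-06 -1.81246786e-05] [ 0.0535113  -0.63013363  0.58681166]
```

View pics/top1.png

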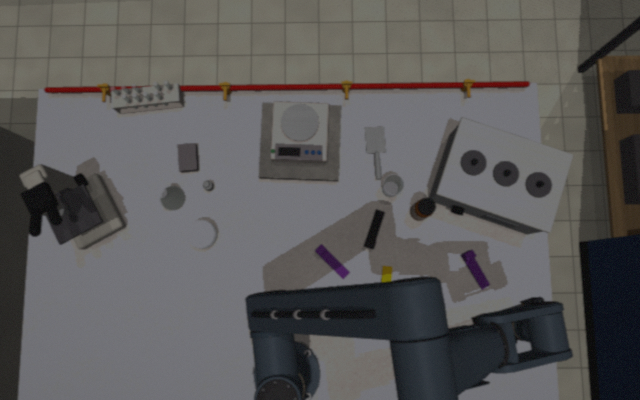

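```bash
python3 - <<'E'
import cv2
a=cv2.imread("pics/top1.png")[190:310,300:500]
cv2.imwrite("pics/crop1.png",cv2.resize(a,None,fx=4,fy=4,interpolation=cv2.INTER_CUBIC))
E
```

```text
(no output)
```

View pics/crop1.png

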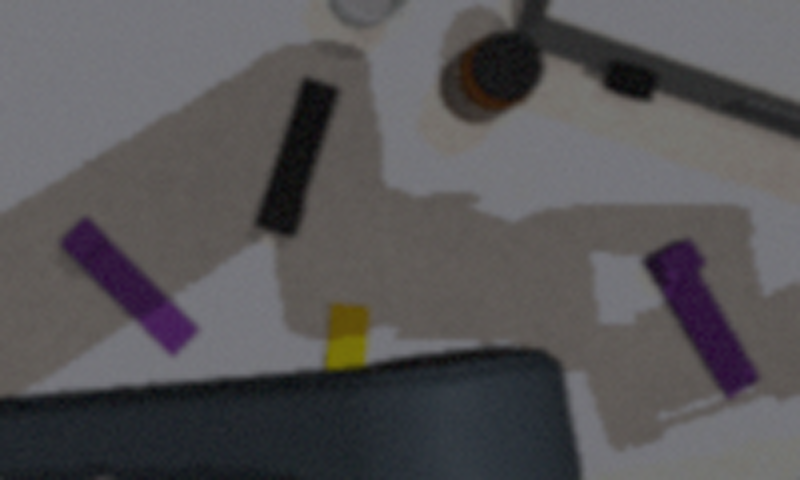

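The candidates by pixel (row, col) are black (229,375), purple (260,333), purple (268,475) and yellow (276,386). The black one at (229,375) fits the description, and the crop confirms it is plain black. The balance is at (140,300).

```bash
python3 - <<'E'
from h import *
c=shot("top")
for r in vision.outline_of("top","wedge"):
    if abs(r["point"][0]-229)<12 and abs(r["point"][1]-375)<15:
        b=cv2.boxPoints(cv2.minAreaRect(np.argwhere(r["mask"]).astype(np.float32)));print("top",r["conf"],toplane(c,b,0.02).round(3).tolist())
r=vision.outline_of("top","stand")[0]
b=cv2.boxPoints(cv2.minAreaRect(np.argwhere(r["mask"]).astype(np.float32)));print("stand",b.round(1).tolist(),toplane(c,b,0.04).round(3).tolist())
c=shot("scene","scene2.png")
for p in vision.look_for("scene","heel")[:4]:print(p["point"])
cv2.imwrite("pics/crop2.png",cv2.resize(cv2.imread("pics/scene2.png")[150:330,200:420],None,fx=3.3,fy=3.3,interpolation=cv2.INTER_CUBIC))
print(shot("wrist")["hand_eye"].round(3))
E
```

```text
top 0.6 [[0.523, -0.288], [0.4, -0.248], [0.389, -0.282], [0.512, -0.322]]
stand [[100.30000305175781, 261.1000061035156], [178.8000030517578, 258.29998779296875], [181.6999969482422, 338.3999938964844], [103.19999694824219, 341.20001220703125]] [[0.883, 0.08], [0.619, 0.088], [0.607, -0.171], [0.87, -0.184]]
[185.2, 312.9]
[165.6, 264.8]
[202.8, 267.8]
[165.2, 183.4]
[[-0.001 -0.96  -0.281  0.078]
 [ 1.    -0.001  0.001  0.   ]
 [-0.001 -0.281  0.96  -0.154]
 [ 0.     0.     0.     1.   ]]
```

View pics/crop2.png

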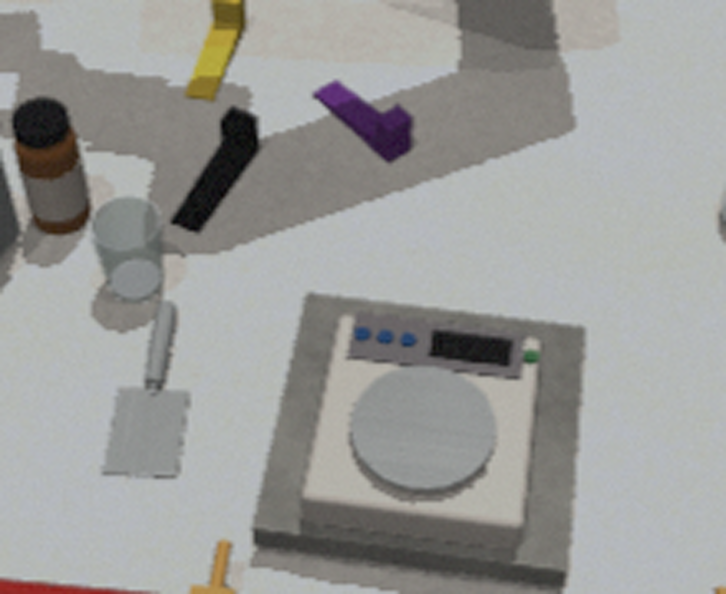

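The crop shows the black wedge with its heel at the robot-side end and the thin end toward the stand. Next I move over it, with the tool x axis along the wedge.

```bash
python3 -m handwheel '[[1,-0.757,0,0.098],[1,-0.757,0,0.098],[1,-0.757,0,0.098],[1,-0.757,0,0.098],[1,-0.757,0,0.098],[1,-0.757,0,0.098],[1,-0.757,0,0.098],[1,-0.757,0,0.098],[1,-0.757,0,0.098],[1,-0.757,0,0.098],[1,-0.757,0,0.098],[1,-0.757,0,0.098],[1,-0.757,0,0.098],[1,-0.757,0,0.098]]' 100
cat > look.py <<'E'
from h import *
c=shot("wrist","w1.png"); o=robot.get_obs()
print(c["K"][0,0],R.from_quat(o["tool_rot"]).as_euler("xyz"),o["position"],o["q"])
for l in("wedge","heel","tip","edge"):
    for r in vision.outline_of("wrist",l)[:2]:
        b=cv2.boxPoints(cv2.minAreaRect(np.argwhere(r["mask"]).astype(np.float32)))
        print(l,round(r["conf"],2),np.round(r["point"]),toplane(c,r["point"],0.05 if l=="heel" else 0).round(3),b.round().tolist())
E
python3 look.py
```

```text
time: 2.87
position: [0.4038, -0.2926, 0.2306]
tool_rot: [0.987, -0.158, 0.0, 0.0]
ft_force: [0.1, -0.2, -0.9]
grip_width: 0.0869
grip_force: 0.0
345.5045150837042 [ 3.14127180e+00 -9.54234561e-05 -3.17469765e-01] [ 0.40377799 -0.29258788  0.2305318 ] [-8.51408549e-01  3.58321831e-01  1.74389090e+00 -2.64081096e-04
  1.03913450e+00  1.03699141e+00]
wedge 0.81 [241. 198.] [[ 0.365 -0.119]] [[206.0, 166.0], [251.0, 148.0], [296.0, 261.0], [251.0, 279.0]]
wedge 0.74 [127. 302.] [[ 0.453 -0.283]] [[60.0, 287.0], [194.0, 285.0], [194.0, 317.0], [61.0, 319.0]]
heel 0.83 [258. 380.] [[ 0.301 -0.322]] [[210.0, 383.0], [216.0, 354.0], [334.0, 378.0], [328.0, 406.0]]
heel 0.78 [128. 299.] [[ 0.456 -0.285]] [[61.0, 288.0], [193.0, 284.0], [194.0, 316.0], [62.0, 321.0]]
tip 0.92 [134. 613.] [[ 0.338 -0.606]] [[80.0, 613.0], [121.0, 567.0], [199.0, 637.0], [158.0, 683.0]]
tip 0.9 [129. 300.] [[ 0.451 -0.281]] [[60.0, 287.0], [193.0, 284.0], [194.0, 317.0], [61.0, 321.0]]
edge 0.57 [17. 46.] [[ 0.637 -0.075]] [[-0.0, 0.0], [49.0, 0.0], [49.0, 136.0], [0.0, 136.0]]
```

View pics/w1.png

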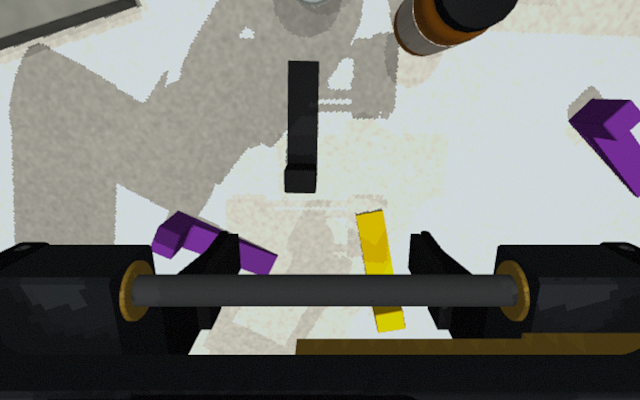

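The black wedge is at rows 60–193, cols 286–318. Its heel top face is at rows 167–193, centred near (180,300), and the thin end is at (61,303).

```bash
python3 - <<'E'
from h import *
c=shot("wrist");f=c["frame"].astype(int)
o=robot.get_obs()
m=(f.max(2)<60);m[:55]=0;m[197:]=0;m[:,:275]=0;m[:,330:]=0
for a,b in((62,75),(90,150),(170,190)):
    mm=[(r,np.median(np.where(m[r])[0]),m[r].sum()) for r in range(a,b)]
    print(np.mean(mm,0).round(1))
h=toplane(c,[180,300],.05)[0];t=toplane(c,[61,303],.004)[0];d=t-h
print(h,t,np.hypot(*d),np.arctan2(d[1],d[0]))
y=R.from_quat(o["tool_rot"]).as_euler("xyz")[2];e=h-o["position"][:2]
print("tool shift",(np.array([[np.cos(y),np.sin(y)],[np.sin(y),-np.cos(y)]])@e)/.3,y)
E
```

```text
[ 68.  303.9  30.5]
[119.5 303.2  29.4]
[179.5 300.9  30.8]
[ 0.40763923 -0.26775876] [ 0.51595239 -0.30575262] 0.11478359941671057 -0.3373675790968818
tool shift [-0.01347159 -0.07946014] -0.31623048798311304
```

```bash
python3 -m handwheel '[[-0.013,-0.079,0.1,0.0025],[-0.013,-0.079,0.2,0.0025],[-0.013,-0.079,0.32,0.0025],[-0.013,-0.079,0.44,0.0025],[-0.013,-0.079,0.55,0.0025],[-0.013,-0.079,0.65,0.0025],[-0.013,-0.079,0.7,0.0025],[-0.013,-0.079,0.703,0.0025],[-0.013,-0.079,0.703,0.0025]]' 65 && python3 -m handwheel '[[0,0,0,0],[0,0,0,0],[0,0,0,0],[0,0,0,0],[0,0,0,0],[0,0,0,0]]' 0 35
```

```text
time: 3.92
position: [0.4077, -0.2673, 0.0189]
tool_rot: [0.986, -0.165, -0.001, -0.001]
ft_force: [0.5, 0.7, 0.2]
grip_width: 0.0567
grip_force: 0.0
time: 4.42
position: [0.4085, -0.2678, 0.0206]
tool_rot: [0.986, -0.165, 0.001, 0.001]
ft_force: [0.6, -0.0, 6.8]
grip_width: 0.0317
grip_force: 34.9
```

```bash
python3 -m handwheel '[[0,0,-0.1,0],[0,0,-0.2,0],[0,0,-0.32,0],[0,-0.1,-0.44,-0.01],[0.051,-0.22,-0.5,-0.02],[0.051,-0.35,-0.55,-0.03],[0.051,-0.47,-0.6,-0.04],[0.051,-0.59,-0.65,-0.0465],[0.051,-0.7,-0.7,-0.0465],[0.051,-0.786,-0.765,-0.0465],[0.051,-0.786,-0.765,-0.0465],[0.051,-0.786,-0.765,-0.0465],[0.051,-0.786,-0.765,-0.0465]]'
sed -i 's/w1.png/w2.png/; s/("wedge","heel","tip","edge")/("stand","tip","wedge")/' look.py; python3 look.py
```

```text
time: 5.5
position: [0.4982, -0.0494, 0.2486]
tool_rot: [1.0, -0.019, -0.001, 0.0]
ft_force: [0.1, -0.7, -1.1]
grip_width: 0.032
grip_force: 34.9
345.5045150837042 [-3.14144286e+00  2.38114819e-03 -3.91421670e-02] [ 0.49798271 -0.04982805  0.24823296] [-3.23060587e-01  3.38149173e-01  1.71646277e+00 -5.90327139e-04
  1.08930856e+00  1.28715207e+00]
stand 0.7 [80. 26.] [[0.604 0.276]] [[63.0, 0.0], [95.0, 0.0], [95.0, 57.0], [63.0, 57.0]]
stand 0.64 [ 24. 285.] [[ 0.648 -0.014]] [[-0.0, 173.0], [53.0, 173.0], [53.0, 448.0], [0.0, 448.0]]
tip 0.87 [321. 542.] [[ 0.268 -0.338]] [[306.0, 537.0], [339.0, 530.0], [342.0, 542.0], [308.0, 548.0]]
tip 0.86 [148. 325.] [[ 0.516 -0.052]] [[8.0, 290.0], [321.0, 285.0], [322.0, 363.0], [9.0, 368.0]]
wedge 0.89 [249. 387.] [[ 0.383 -0.125]] [[232.0, 379.0], [241.0, 370.0], [267.0, 396.0], [258.0, 405.0]]
wedge 0.85 [149. 326.] [[ 0.514 -0.052]] [[8.0, 286.0], [322.0, 286.0], [322.0, 364.0], [8.0, 364.0]]
```

View pics/w2.png

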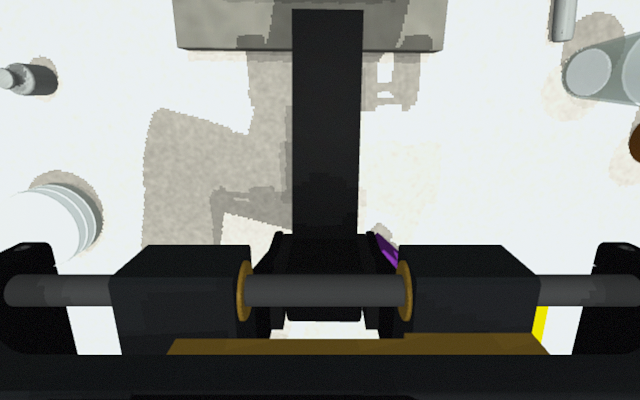

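The slab's lower front edge runs from about (48,178) to (51,441). The wedge is held straight, with its thin end at row 9, cols 293–363.

```bash
python3 - <<'E'
from h import *
c=shot("wrist");o=robot.get_obs();p=np.array(o["position"]);y=R.from_quat(o["tool_rot"]).as_euler("xyz")[2]
f=c["frame"];g=cv2.GaussianBlur(f,(3,3),0).astype(int).sum(2)
pts=[]
for col in list(range(190,240))+list(range(372,398))+list(range(428,438)):
    d=np.diff(g[40:62,col]);i=d.argmax()
    pts.append([40.5+i,col])
pts=np.array(pts,float)
k=np.ones(len(pts),bool)
for _ in range(4):
    q=np.polyfit(pts[k,1],pts[k,0],1);r=pts[:,0]-np.polyval(q,pts[:,1]);k=abs(r)<1.2
print(q,k.sum(),len(k))
cor=[]
for rows in (range(30,46),):
    L=np.median([np.abs(np.diff(g[r,165:195])).argmax()+165.5 for r in rows]);Rr=np.median([np.abs(np.diff(g[r,430:455])).argmax()+430.5 for r in rows])
print("cols",L,Rr)
W=toplane(c,[[np.polyval(q,L),L],[np.polyval(q,Rr),Rr]],0.0095)
v=W[0]-W[1];e=W.mean(0);ey=np.arctan2(-v[0],v[1]);print("edge",W.round(4).tolist(),np.hypot(*v),e,"yaw",ey)
zt=p[2]-.0195
T=toplane(c,[[9,293],[9,363]],zt+.004);print("tip",T,T.mean(0))
rows=[60,90,120,150,180,210];res=[]
for r in rows:
    s=np.where(f[r].max(1)<70)[0];s=s[(s>270)&(s<380)];res.append((s.min(),s.max()))
print(res)
s=np.linspace(0,1,2)
t=T.mean(0)-p[:2];A=np.array([[np.cos(y),np.sin(y)],[np.sin(y),-np.cos(y)]]);print("tip in tool",A@t,"tool yaw",y,"edge in tool",A@(e-p[:2]),p)
E
```

```text
[6.15005325e-03 4.91831842e+01] 82 86
cols 174.5 442.5
edge [[0.6264, 0.1019], [0.613, -0.1802]] 0.2824528117489735 [ 0.61971316 -0.03916549] yaw -0.047370609809522575
tip [[ 0.6125854  -0.04150877]
 [ 0.61130291 -0.07227922]] [ 0.61194415 -0.05689399]
[(np.int64(293), np.int64(361)), (np.int64(293), np.int64(360)), (np.int64(293), np.int64(359)), (np.int64(292), np.int64(358)), (np.int64(292), np.int64(357)), (np.int64(292), np.int64(356))]
tip in tool [0.11370952 0.00202563] tool yaw -0.04048813694902931 edge in tool [ 0.12075456 -0.01600281] [ 0.49840981 -0.05026739  0.24825737]
```

```bash
python3 -m handwheel '[[-0.1,-0.06,0,0],[-0.127,-0.06,0.1,0],[-0.127,-0.06,0.22,0],[-0.127,-0.06,0.34,0],[-0.127,-0.06,0.46,0],[-0.127,-0.06,0.57,0],[-0.127,-0.06,0.66,0],[-0.127,-0.06,0.72,0],[-0.127,-0.06,0.74,0],[-0.127,-0.06,0.745,0],[-0.127,-0.06,0.745,0],[-0.127,-0.06,0.745,0]]' && python3 -m handwheel '[[0,0,0.004,0],[0,0,0.008,0],[0,0,0.01,0],[0,0,0.01,0]]'
```

```text
time: 6.75
position: [0.4625, -0.0303, 0.0265]
tool_rot: [1.0, -0.019, 0.001, 0.0]
ft_force: [-0.2, -0.6, 0.2]
grip_width: 0.0317
grip_force: 34.9
time: 7.08
position: [0.462, -0.0299, 0.0231]
tool_rot: [1.0, -0.019, 0.0, 0.0]
ft_force: [-0.5, 0.1, -1.0]
grip_width: 0.0316
grip_force: 34.9
```

```bash
python3 -m handwheel '[[0,0,0.003,0],[0,0,0.005,0],[0,0,0.007,0],[0,0,0.007,0]]'; python3 -m handwheel '[[0,0,0.002,0],[0,0,0.004,0],[0,0,0.004,0]]'
```

```text
time: 7.42
position: [0.4618, -0.0298, 0.0206]
tool_rot: [1.0, -0.019, 0.0, 0.0]
ft_force: [-0.3, 0.0, 0.0]
grip_width: 0.032
grip_force: 34.9
time: 7.67
position: [0.4617, -0.0298, 0.0206]
tool_rot: [1.0, -0.019, 0.0, 0.0]
ft_force: [-1.7, 0.2, 12.6]
grip_width: 0.0318
grip_force: 34.9
```

```bash
python3 - <<'E'
from h import *
c=shot("wrist","w3.png");o=robot.get_obs();print(o["position"],o["ft_force"])
E
```

```text
[ 0.46176844 -0.02984135  0.02055519] [-1.68092644 -0.11719217 12.78101286]
```

View pics/w3.png

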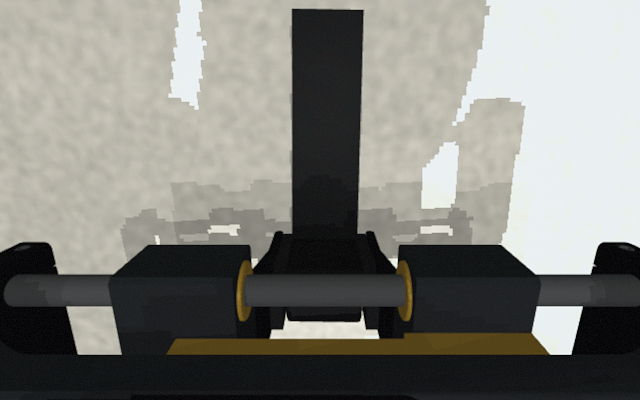

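The wedge lies flat on the bench, held straight. I ease the downward pressure and slide it in.

```bash
python3 -m handwheel '[[0,0,-0.0035,0],[0.03,0,-0.0035,0],[0.07,0,-0.0035,0],[0.11,0,-0.0035,0],[0.15,0,-0.0035,0],[0.18,0,-0.0035,0],[0.21,0,-0.0035,0],[0.23,0,-0.0035,0],[0.24,0,-0.0035,0],[0.24,0,-0.0035,0]]'
```

```text
time: 8.55
position: [0.535, -0.0328, 0.0206]
tool_rot: [1.0, -0.019, 0.001, 0.0]
ft_force: [-0.2, 0.4, 3.5]
grip_width: 0.0319
grip_force: 34.9
```

```bash
python3 -m handwheel '[[0.005,0,0,0],[0.01,0,0,0],[0.015,0,0,0],[0.02,0,0,0],[0.025,0,0,0],[0.03,0,0,0],[0.03,0,0,0]]'
```

```text
time: 9.13
position: [0.5426, -0.0329, 0.0206]
tool_rot: [1.0, -0.019, -0.0, -0.0]
ft_force: [-2.2, 0.2, 5.2]
grip_width: 0.0317
grip_force: 34.9
```

```bash
python3 -m handwheel '[[0.004,0,-0.001,0],[0.008,0,-0.001,0],[0.012,0,-0.001,0],[0.016,0,-0.001,0],[0.02,0,-0.001,0],[0.02,0,-0.001,0]]'; python3 -m handwheel '[[0.004,0,0,0],[0.008,0,0,0],[0.012,0,0,0],[0.016,0,0,0],[0.016,0,0,0]]'
```

```text
time: 9.63
position: [0.5465, -0.0328, 0.0206]
tool_rot: [1.0, -0.019, -0.002, -0.0]
ft_force: [-5.9, 0.2, 7.8]
grip_width: 0.0315
grip_force: 34.9
time: 10.05
position: [0.5512, -0.0328, 0.0206]
tool_rot: [1.0, -0.019, -0.003, -0.0]
ft_force: [-5.1, 1.0, 6.6]
grip_width: 0.0318
grip_force: 34.9
```

```bash
python3 -m handwheel '[[0.003,0,-0.0015,0],[0.006,0,-0.0015,0],[0.01,0,-0.0015,0],[0.013,0,-0.0015,0],[0.013,0,-0.0015,0]]'; python3 -m handwheel '[[0.003,0,0,0],[0.006,0,0,0],[0.01,0,0,0],[0.01,0,0,0]]'
```

```text
time: 10.47
position: [0.5575, -0.0335, 0.0207]
tool_rot: [1.0, -0.019, -0.0, -0.0]
ft_force: [-2.5, -0.1, -1.5]
grip_width: 0.0321
grip_force: 34.9
time: 10.8
position: [0.5609, -0.0338, 0.021]
tool_rot: [1.0, -0.019, 0.0, 0.0]
ft_force: [-1.6, -0.0, -1.9]
grip_width: 0.0315
grip_force: 34.9
```

```bash
python3 -m handwheel '[[0.003,0,0.001,0],[0.006,0,0.001,0],[0.006,0,0.001,0]]'; python3 -m handwheel '[[0.003,0,0,0],[0.006,0,0,0],[0.006,0,0,0]]'
```

```text
time: 11.05
position: [0.5625, -0.0338, 0.0209]
tool_rot: [1.0, -0.019, 0.0, 0.0]
ft_force: [-1.2, 1.1, -2.3]
grip_width: 0.032
grip_force: 34.9
time: 11.3
position: [0.5643, -0.0339, 0.0209]
tool_rot: [1.0, -0.019, 0.0, 0.0]
ft_force: [-2.7, 0.1, -1.7]
grip_width: 0.0315
grip_force: 34.9
```

```bash
python3 -m handwheel '[[0.003,0,0,0],[0.006,0,0,0],[0.006,0,0,0]]'; python3 -m handwheel '[[0.003,0,0,0],[0.005,0,0,0],[0.005,0,0,0]]'
```

```text
time: 11.55
position: [0.5654, -0.0338, 0.0207]
tool_rot: [1.0, -0.019, -0.001, -0.0]
ft_force: [-3.0, 0.1, -2.5]
grip_width: 0.0315
grip_force: 34.9
time: 11.8
position: [0.5659, -0.0337, 0.0207]
tool_rot: [1.0, -0.019, -0.002, -0.0]
ft_force: [-5.0, 0.6, -0.3]
grip_width: 0.0324
grip_force: 34.9
```

```bash
python3 -m handwheel '[[0.002,0,0,0],[0.003,0,0,0],[0.003,0,0,0]]'; python3 -m handwheel '[[0.002,0,0,0],[0.003,0,0,0],[0.003,0,0,0]]'
```

```text
time: 12.05
position: [0.566, -0.0337, 0.0207]
tool_rot: [1.0, -0.019, -0.002, -0.0]
ft_force: [-7.3, 0.0, -0.1]
grip_width: 0.0319
grip_force: 34.9
time: 12.3
position: [0.5661, -0.0336, 0.0206]
tool_rot: [1.0, -0.019, -0.003, -0.0]
ft_force: [-8.7, -0.1, 1.3]
grip_width: 0.0319
grip_force: 34.9
```

```bash
python3 -m handwheel '[[0.002,0,0,0],[0.004,0,0,0],[0.004,0,0,0]]'; python3 -m handwheel '[[0.002,0,0,0],[0.004,0,0,0],[0.004,0,0,0]]'
```

```text
time: 12.55
position: [0.5663, -0.0336, 0.0206]
tool_rot: [1.0, -0.019, -0.004, -0.0]
ft_force: [-9.2, -1.2, 2.8]
grip_width: 0.0321
grip_force: 34.9
time: 12.8
position: [0.5665, -0.0336, 0.0206]
tool_rot: [1.0, -0.019, -0.005, -0.001]
ft_force: [-11.5, -1.5, 4.2]
grip_width: 0.0319
grip_force: 34.9
```

```bash
python3 -m handwheel '[[0.002,0,-0.001,0],[0.004,0,-0.001,0],[0.004,0,-0.001,0]]'; python3 -m handwheel '[[0.002,0,0,0],[0.004,0,0,0],[0.004,0,0,0]]'
```

```text
time: 13.05
position: [0.5667, -0.0336, 0.0206]
tool_rot: [1.0, -0.019, -0.006, -0.001]
ft_force: [-13.0, -2.7, 4.0]
grip_width: 0.0316
grip_force: 35.0
time: 13.3
position: [0.5668, -0.0335, 0.0206]
tool_rot: [1.0, -0.019, -0.008, -0.001]
ft_force: [-14.0, -3.2, 5.4]
grip_width: 0.0316
grip_force: 35.0
```

```bash
python3 -m handwheel '[[0.002,0,0,0],[0.005,0,0,0],[0.005,0,0,0]]'; python3 -m handwheel '[[-0.005,0,0,0],[-0.01,0,0,0],[-0.015,0,0,0],[-0.018,0,0,0],[-0.018,0,0,0]]'
```

```text
time: 13.55
position: [0.567, -0.0335, 0.0206]
tool_rot: [1.0, -0.019, -0.009, -0.001]
ft_force: [-15.0, -1.9, 7.0]
grip_width: 0.0316
grip_force: 35.0
time: 13.97
position: [0.567, -0.0335, 0.0206]
tool_rot: [1.0, -0.02, -0.003, -0.001]
ft_force: [-5.2, -0.4, 0.2]
grip_width: 0.032
grip_force: 35.0
```

```bash
python3 -m handwheel '[[0,0,0,0],[0,0,0,0],[0,0,0,0],[0,0,0,0],[0,0,0,0]]' 65; python3 -m handwheel '[[-0.01,0,-0.04,0],[-0.02,0,-0.1,0],[-0.02,0,-0.18,0],[-0.02,0,-0.3,0],[-0.06,0,-0.42,0],[-0.12,0,-0.54,0],[-0.2,0,-0.66,0],[-0.27,0,-0.7,0],[-0.27,0,-0.7,0],[-0.27,0,-0.7,0]]'; python3 - <<'E'
from h import *
c=shot("wrist","w4.png");o=robot.get_obs();print(o["position"],o["ft_force"],o["time"])
for x in (.45,.50): pass
E
```

```text
time: 14.38
position: [0.5713, -0.0343, 0.0216]
tool_rot: [1.0, -0.019, 0.001, 0.0]
ft_force: [-0.0, -0.1, -0.3]
grip_width: 0.0538
grip_force: 0.0
time: 15.22
position: [0.4888, -0.0309, 0.2329]
tool_rot: [1.0, -0.019, 0.002, 0.0]
ft_force: [1.1, -0.8, -0.5]
grip_width: 0.0566
grip_force: 0.0
[ 0.48935229 -0.03096527  0.23186824] [ 0.3795401   1.25711478 -1.18480093] 15.2667
```

View pics/w4.png

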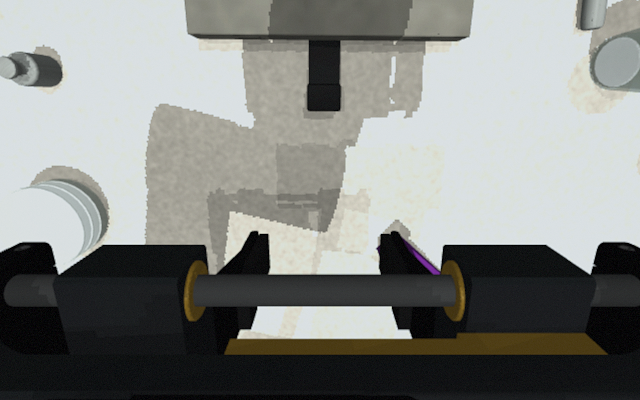

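The wedge sits square under the middle of the edge, with its heel at about (97,324). The slab spans cols 187–470, and about 60 mm of the wedge is underneath. The gripper is clear, so I'm handing in.

```bash
python3 -c "
from rig import job;print(job.hand_in())"
```

```text
the job is handed in; nothing more can be done
None
```

I pushed the black wedge in about 60 mm, square under the middle of the slab's front edge, until it jammed at about 15 N, then let go and handed in; I judged level and grip from that push and the final picture, and got no verdict back.

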